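# Funnel into the filings jar, sieve held ready above it

### The job

Take the metal funnel out of its wooden rest, seat its tapered stem fully home in the neck of the white filings jar and let go of it. Then pick up the little steel sieve by its wooden handle, carry it over the tools on the bench and stop with its cup level and centred about 15 mm above the funnel's mouth, never touching the funnel or the jar with it; the program finishes while still holding the sieve there, with the funnel still seated. Keep the jar upright and leave the other things on the bench where they are.

Things in the scene. Friction and masses are not known exactly. Their poses are not given: they have to be found in the camera images.
- jar: White stoneware filings jar, loose, 0.6 kg, round: body 68 mm across up to 48 mm high, then a shoulder narrowing to a straight neck 43 mm across outside, from 60 mm to the lip at 80 mm. Origin at the centre of its underside, z up. It and the funnel's rest may stand either way round, one in the middle of the bench and the other to the left
- jar_mouth (a point): centre of the jar's open mouth, at the height of its flat lip (80 mm above the bench). The neck's bore is 32 mm across and goes straight down 20 mm into the wider hollow, which is over 70 mm deep in all
- rest: fixed wooden block 70 x 70 x 45 mm with an upright 35 mm through hole in its middle, in which the funnel hangs at the start by its flange. Origin at the centre of its underside
- funnel: Aluminium powder funnel, loose, 0.08 kg, 72 mm tall. Tapered stem: 20 mm across at the tip, 28 mm at its top 30 mm higher; there a flat flange 41 mm across (4 mm thick) sits on the lip of whatever it is set in; above it a cone widens to an upright cylindrical collar 54 mm across and 22 mm tall, open at the top (50 mm mouth). Origin at the centre of the stem's tip, z up through the mouth. Turning about z does not matter
- funnel_collar (a point): point on the funnel's axis at half the height of its collar, the place to grip it across from above: 61 mm above the stem's tip, 31 mm above the flange's underside and 11 mm below the mouth's rim; z along the axis
- sieve: Filings sieve, loose, 0.09 kg: a round steel cup 40 mm across and 30 mm tall with a perforated floor, and a straight wooden handle that leaves the cup level along the sieve's -x axis; near its end a wire foot 6 mm thick props it on the bench. Origin at the centre of the cup's underside, z up
- sieve_base (a point): centre of the underside of the sieve's cup (same axes as the sieve)
- sieve_grip (a point): middle of the sieve's wooden handle, where to grip it from above, near the balance point: 50 mm along -x from the cup's axis and 25 mm above the cup's underside. The handle is 12 mm wide (along the sieve's y), 14 mm tall and 60 mm long (along x)
- stand: bystander: folded steel strip stand, loose, about 66 x 105 mm and 74 mm tall, standing between the sieve and the funnel; origin at its foot
- clamp: bystander: turned wooden ring clamp, loose, standing on end, 32 mm across and 122 mm tall, between the sieve and the funnel; origin at its foot
- block: bystander: steel bench block, loose, 62 x 62 x 20 mm, to the right of the sieve; origin at the centre of its underside
- cuff: bystander: silver cuff bracelet, loose, 54 x 59 x 22 mm, at the back; origin at its underside

How it is judged:
By the outcome, as a careful person would: the job done as asked, in the order asked, and still so for the second after the job is handed in, while the arm keeps its last pose, push and grip.
It also fails if it takes over 69 s, if anything falls off the work surface, if the arm or the gripper's body presses on something with over 40 N, if the wrist force passes 120 N, or if a joint passes its speed limit or range.

### The arm

A 6-joint arm with a two-finger parallel gripper is mounted at the origin on a cart in front of the work surface, level with it; the furniture and walls round the work are solid. World frame = base frame: x ahead of the robot, y to its left, z up, the work surface at z = 0. Lengths are in m, angles in rad, forces in N, time in s.
With the tool pointing down it reaches from about 0.375 to 0.9 m from the base axis. Payload 3.1 kg.
Tool frame: the origin (TCP) lies between the finger pads; the fingertips stand 17 mm ahead of it and the grasp point (between the pads) lies 2 mm behind it (robot.nose_length is the distance from the TCP to the fingertips, in m); z points along the fingers, y is the line along which they close (so a half turn about z gives the same grasp; the last joint's range is limited). The gripper opens to 87 mm and grips with 3 to 60 N. Pads are 19 mm wide; open, the fingers measure 117 mm over their backs; the gripper's body (75 mm by 190 mm) begins 51 mm behind the grasp point.
Start: joints at [-1.313, 0.527, 1.433, -0, 1.181, -0.178], TCP at [0.264, -0.567, 0.24] pointing down, gripper open.
Joint ranges: [-3.08, 3.08], [-0.75, 2.2], [0.22, 2.44], [-1.43, 4.57], [0, 2.65], [-2.85, 2.85]. Speed limits (rad/s): [2.79, 2.79, 3.14, 3.14, 3.14, 3.14].

### API

Orientations are given as a unit quaternion [x, y, z, w].
In Python, from rig import robot, cams gives the robot as it stands.
- The arm moves only by the shell command python3 -m pendant 'ROWS' [FORCE]. ROWS is JSON, a list of rows, each an object with "jaw": the opening, from 0 (shut) to 1 (fully open); "linear": the shift along the tool's x, y, z in cm, a list of three; "twist": the turn about the tool's z in degrees. A call has 1 to 12 rows; each row shifts and turns the commanded pose from where the row before left it, along the tool's axes as they then stand; what a row does not reach is not made up. A row lasts 1/12 s, in which the tool goes at most 41.7 mm and 7.16 degrees, less where a joint would pass 70% of its speed; a pose out of reach is approached as far as the arm can. A call is refused whole if a number of a shift passes 4.17 or a number of a turn 7.16, either way. A call with a gripper value outside its range is refused whole. The fingers move at their own pace and stop on an object; FORCE is the grip in N (left out, the last holds). Time passes only in rows, so rows that do not move let the fingers close. It gives the time, the measured TCP pose, the force, the opening and the grip force at its end, in the units of the state.
- robot.get_obs(): the state, without advancing time (a new reading comes with each control period).
- cams.camera(name): name is "side" or "top" or "wrist"; returns a dict with "color" (480x640x3 uint8, blue, green, red), "depth" (480x640 float32, m along the optical axis (not along the pixel's ray), 0 where there is no reading), "fov_y" (degrees; the focal length in pixels is half the picture's height over the tangent of half this angle, whatever the lens; pixels are square), "cx", "cy" (the principal point, pixels), "view" (4x4, takes a point from world to camera coordinates). Camera axes: x right, y down, z forward; pixel columns grow to the right and rows downward; lengths in m; the calibration is good to about 2 mm. The wrist camera is an equidistant fisheye: a pixel r from the principal point sees the ray r / f radians off the axis. A picture is of the moment at which its call begins.
- robot.hand_in(): hands the job in; it is judged then, once.
The state is a dict: "time": time; "q": joint angles; "joint_velocities": joint speeds; "joint_torque": joint torques, N m; "position": TCP position; "tool_rot": TCP orientation; "ft_force": force on the tool from outside, world axes, zero at the start; "moment": the same for the moment, N m; "grip_width": finger opening in m; "grip_force": force on a finger pad.
Only numpy, scipy, OpenCV 4.12 (cv2) and the standard library are available. Lean on these libraries where they do the work, as an engineer would, in place of code of your own. Each camera call takes 0.05 s, during which the arm holds its last target. There are 200 camera calls.

## Working session

There is one attempt and no reset: what is moved stays moved. The work goes in short steps, Python scripts to look and compute and a shell command to move; the robot and the scene stay as the last step left them, time stands still between calls to the robot, and variables do not carry over. Pictures are saved under pics/ and viewed, at most 10 in all, crops included, and the job is handed in when it is done.

```bash
ls; mkdir -p pics; cat > h.py <<'E'
import numpy as np, cv2
from rig import robot, cams
def cloud(c):
    h,w=c["depth"].shape; f=h/2/np.tan(np.radians(c["fov_y"])/2)
    v,u=np.mgrid[:h,:w]; d=c["depth"]
    P=np.stack([(u-c["cx"])/f*d,(v-c["cy"])/f*d,d],-1)
    V=np.asarray(c["view"]); 
    W=(P-V[:3,3])@V[:3,:3]
    W[d==0]=np.nan
    return W
E
python3 - <<'E'
from h import *
for n in("top","side"):
    c=cams.camera(n); cv2.imwrite(f"pics/{n}0.png",c["color"]); np.savez(f"{n}0.npz",**{k:np.asarray(v) for k,v in c.items()})
    print(n,c["fov_y"],c["cx"],c["cy"],np.round(c["view"],3).tolist())
o=robot.get_obs(); print(o)
E
```

```text
pics
top 57.98520193116407 321.42375678274277 231.46310504774974 [[0.03, -0.999, 0.025, -0.195], [-0.99, -0.033, -0.14, 0.597], [0.141, -0.021, -0.99, 0.933], [0.0, 0.0, 0.0, 1.0]]
side 54.24452018336198 326.2522001913817 238.83348417952348 [[0.98, -0.199, -0.009, -0.645], [-0.146, -0.684, -0.715, 0.029], [0.136, 0.702, -0.699, 1.244], [0.0, 0.0, 0.0, 1.0]]
{'time': 0.1, 'q': array([-1.31349541e+00,  5.28375332e-01,  1.43376580e+00, -4.10944217e-06,
        1.18140745e+00, -1.78515078e-01]), 'joint_velocities': array([ 0.00185815, -0.00190314, -0.00259758,  0.00131737, -0.0009256 ,
       -0.00164879]), 'joint_torque': array([-9.96748749e-04, -4.40988564e+01, -1.77150500e+01,  6.34464598e-02,
        5.34113555e-02, -4.05483433e-05]), 'position': array([ 0.26369954, -0.56595681,  0.23867081]), 'tool_rot': array([ 9.76351214e-01,  2.16188229e-01, -4.04137097e-05, -9.77134113e-04]), 'ft_force': array([ 0.01884327, -0.05122868, -0.57337271]), 'moment': array([0.01484121, 0.00163485, 0.05495767]), 'grip_force': 0.0, 'grip_width': 0.08701586415226739}
```

View pics/top0.png

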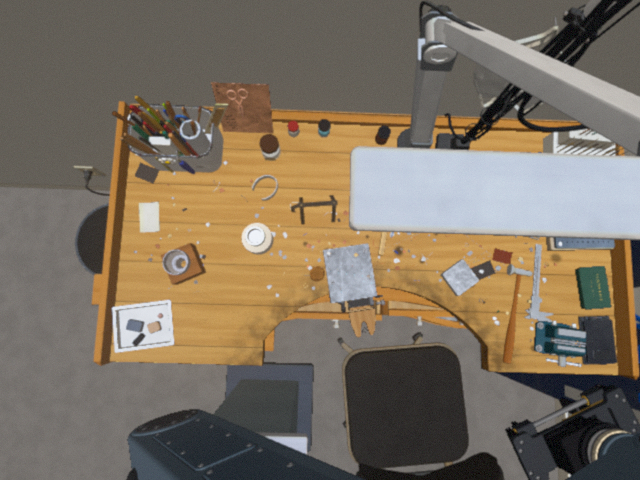

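View pics/side0.png

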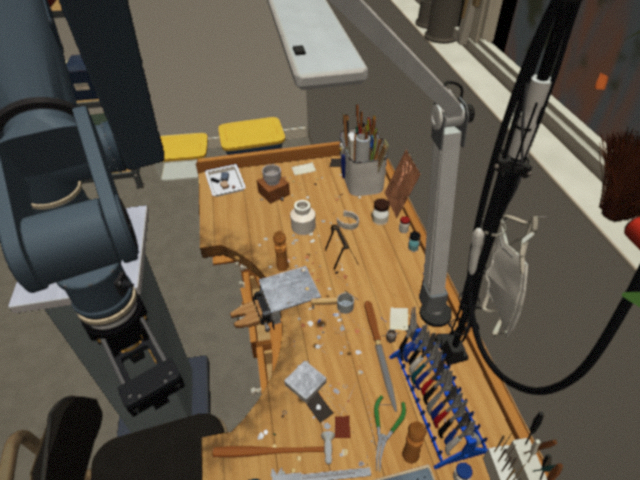

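The top view shows the funnel in its rest at (180,262), the jar at (256,238), the clamp at about (317,272), the stand at (316,207) and a lamp panel hiding the sieve. The side view shows the sieve cup at (345,302), with its handle running left to about (312,299).

```bash
python3 - <<'E'
from h import *
T={k:v for k,v in np.load("top0.npz").items()}; S=dict(np.load("side0.npz"))
wt=cloud(T); ws=cloud(S)
for n,w,pts in(("top",wt,[(180,262),(165,262),(198,262),(256,238),(245,238),(267,238),(317,272),(316,207),(265,187),(350,272),(400,190),(360,165),(355,225),(600,225),(460,277)]),
 ("side",ws,[(345,302),(345,294),(325,300),(315,299),(350,310),(281,240),(271,172),(303,205),(305,380),(288,290),(445,200),(437,310),(350,220),(330,20),(370,350)])):
    for u,v in pts: print(n,u,v,np.round(w[v,u],3))
def fit(P,nm):
    # circle fit
    A=np.c_[2*P[:,:2],np.ones(len(P))]; 
    for _ in range(4):
        s=np.linalg.lstsq(np.c_[2*P[:,:2],np.ones(len(P))],(P[:,:2]**2).sum(1),rcond=None)[0]
        r=np.sqrt(s[2]+s[0]**2+s[1]**2); e=abs(np.hypot(*(P[:,:2]-s[:2]).T)-r); P=P[e<max(2*np.median(e),.002)]
    print(nm,s[:2],r,len(P))
for nm,w in(("t",wt),("s",ws)):
    for ob,x,y,z0,z1,R in(("jarlip",*wt[238,245,:2],.076,.086,.05),("funrim",*wt[262,180,:2],.08,.1,.06),("jarbody",*wt[238,245,:2],.01,.045,.06)):
        m=(w[...,2]>z0)&(w[...,2]<z1)&(np.hypot(w[...,0]-x,w[...,1]-y)<R)
        P=w[m]; print(nm,ob,len(P),P.min(0).round(4) if len(P) else 0,P.max(0).round(4)if len(P) else 0)
        if len(P)>10: fit(P,ob)
c=cv2.resize(S["color"][180:340,240:460],None,fx=3.6,fy=3.6,interpolation=cv2.INTER_CUBIC); cv2.imwrite("pics/sc.png",c)
E
```

```text
top 180 262 [0.526 0.143 0.021]
top 165 262 [0.522 0.159 0.072]
top 198 262 [0.526 0.097 0.04 ]
top 256 238 [ 0.588 -0.025  0.007]
top 245 238 [ 0.578 -0.01   0.079]
top 267 238 [ 0.583 -0.055  0.056]
top 317 272 [ 0.508 -0.168  0.122]
top 316 207 [ 0.668 -0.162 -0.002]
top 265 187 [ 0.712 -0.039  0.002]
top 350 272 [ 0.516 -0.246  0.004]
top 400 190 [ 0.537 -0.214  0.724]
top 360 165 [ 0.554 -0.187  0.724]
top 355 225 [ 0.512 -0.184  0.724]
top 600 225 [ 0.517 -0.351  0.725]
top 460 277 [ 0.512 -0.499  0.018]
side 345 302 [ 0.64  -0.314  0.001]
side 345 294 [ 0.641 -0.307  0.021]
side 325 300 [ 0.59  -0.323  0.033]
side 315 299 [ 0.568 -0.314  0.031]
side 350 310 [ 0.645 -0.344  0.007]
side 281 240 [ 0.512 -0.185  0.109]
side 271 172 [0.524 0.154 0.062]
side 303 205 [ 0.591 -0.017  0.064]
side 305 380 [ 0.512 -0.504  0.018]
side 288 290 [ 0.512 -0.255  0.008]
side 445 200 [ 0.812 -0.365  0.325]
side 437 310 [ 0.82  -0.419  0.056]
side 350 220 [ 0.719 -0.035  0.001]
side 330 20 [ 0.56  -0.535  0.724]
side 370 350 [ 0.664 -0.451 -0.002]
t jarlip 139 [ 0.5635 -0.0513  0.0762] [ 0.6057 -0.0099  0.085 ]
jarlip [ 0.58463394 -0.03047589] 0.018812309543295894 136
t funrim 114 [0.496  0.107  0.0801] [0.5472 0.1611 0.0912]
funrim [0.52207859 0.13346986] 0.025701692787994987 112
t jarbody 54 [ 0.551 -0.064  0.012] [ 0.6004 -0.0176  0.0447]
jarbody [ 0.58471221 -0.03039424] 0.03351072577100108 54
s jarlip 77 [ 0.5667 -0.0551  0.0761] [ 0.6083 -0.0086  0.0832]
jarlip [ 0.58712606 -0.03395481] 0.01878960529512292 66
s funrim 82 [0.4976 0.1031 0.0801] [0.5506 0.1605 0.0894]
funrim [0.52463309 0.13220497] 0.02580744731372586 54
s jarbody 242 [ 0.5529 -0.0677  0.0101] [ 0.6203 -0.0008  0.045 ]
jarbody [ 0.58647846 -0.03261651] 0.032840123914087575 188
```

View pics/sc.png

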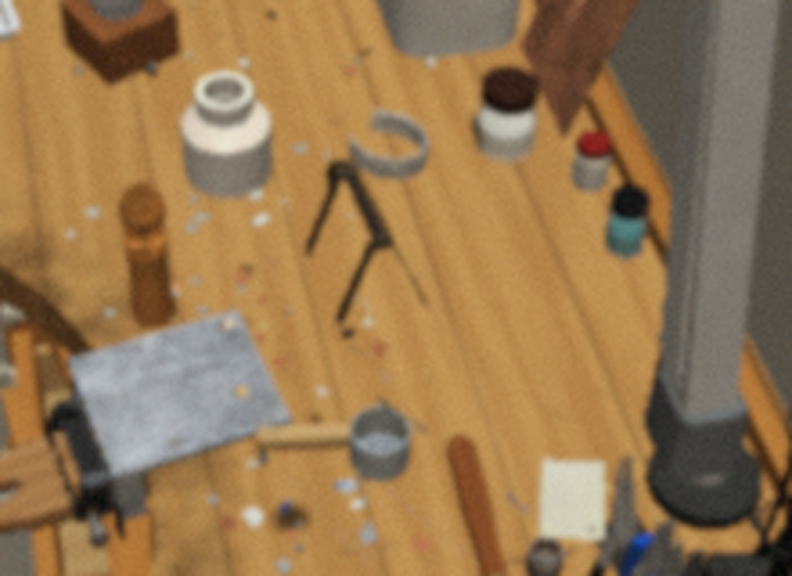

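```bash
python3 -m pendant '[{"jaw":1,"linear":[0,0,0],"twist":6.24},{"jaw":1,"linear":[0,0,0],"twist":6.24},{"jaw":1,"linear":[0,0,0],"twist":6.24},{"jaw":1,"linear":[0,0,0],"twist":6.24},{"jaw":1,"linear":[1.3,-3.5,0],"twist":0},{"jaw":1,"linear":[1.3,-3.5,0],"twist":0},{"jaw":1,"linear":[1.3,-3.5,0],"twist":0},{"jaw":1,"linear":[1.3,-3.5,0],"twist":0},{"jaw":1,"linear":[1.3,-3.5,0],"twist":0},{"jaw":1,"linear":[1.3,-3.5,0],"twist":0},{"jaw":1,"linear":[1.3,-3.5,0],"twist":0},{"jaw":1,"linear":[1.3,-3.5,0],"twist":0}]'; python3 -m pendant '[{"jaw":1,"linear":[1.3,-3.5,0],"twist":0},{"jaw":1,"linear":[1.3,-3.5,0],"twist":0},{"jaw":1,"linear":[1.3,-3.5,0],"twist":0},{"jaw":1,"linear":[1.3,-3.5,0],"twist":0},{"jaw":1,"linear":[1.3,-3.5,0],"twist":0},{"jaw":1,"linear":[1.3,-3.5,0],"twist":0},{"jaw":1,"linear":[0,0,0],"twist":0},{"jaw":1,"linear":[0,0,0],"twist":0},{"jaw":1,"linear":[0,0,0],"twist":0}]'
python3 - <<'E'
from h import *
from scipy.optimize import least_squares
S=dict(np.load("side0.npz")); w=cloud(S)
m=(abs(w[...,0]-.6)<.09)&(abs(w[...,1]+.325)<.06)&(w[...,2]>.014)&(w[...,2]<.05)
P=w[m]; print(len(P)); 
for p in sorted(P.round(3).tolist())[::6]: print(p,end=' ')
c=cams.camera("wrist"); cv2.imwrite("pics/w1.png",c["color"]); print(c["fov_y"],c["cx"],c["cy"],np.round(c["view"],3).tolist()); np.savez("w1.npz",**{k:np.asarray(v) for k,v in c.items()})
print(robot.get_obs()["ft_force"])
E
```

```text
time: 1.1
position: [0.3679, -0.2846, 0.2393]
tool_rot: [1.0, -0.0, -0.0, -0.0]
ft_force: [0.6, 0.4, 0.2]
grip_width: 0.0872
grip_force: 0.0
time: 1.85
position: [0.4456, -0.0766, 0.2394]
tool_rot: [1.0, 0.001, -0.0, 0.0]
ft_force: [-0.3, -0.8, -0.5]
grip_width: 0.0873
grip_force: 0.0
425
[0.558, -0.319, 0.025] [0.56, -0.32, 0.026] [0.562, -0.32, 0.021] [0.564, -0.322, 0.031] [0.566, -0.315, 0.029] [0.567, -0.318, 0.029] [0.569, -0.312, 0.032] [0.571, -0.311, 0.03] [0.573, -0.323, 0.026] [0.575, -0.312, 0.031] [0.577, -0.316, 0.031] [0.579, -0.32, 0.032] [0.581, -0.322, 0.034] [0.583, -0.323, 0.02] [0.585, -0.324, 0.02] [0.587, -0.325, 0.033] [0.589, -0.326, 0.026] [0.591, -0.318, 0.03] [0.593, -0.321, 0.029] [0.594, -0.324, 0.032] [0.597, -0.323, 0.024] [0.599, -0.323, 0.027] [0.601, -0.325, 0.029] [0.603, -0.318, 0.031] [0.605, -0.319, 0.031] [0.608, -0.326, 0.027] [0.61, -0.326, 0.024] [0.612, -0.319, 0.03] [0.614, -0.329, 0.023] [0.616, -0.321, 0.031] [0.618, -0.325, 0.024] [0.62, -0.336, 0.016] [0.622, -0.339, 0.018] [0.622, -0.317, 0.017] [0.624, -0.34, 0.022] [0.625, -0.314, 0
[... 308 characters left out ...]
 -0.344, 0.018] [0.647, -0.312, 0.019] [0.649, -0.342, 0.026] [0.649, -0.311, 0.021] [0.651, -0.314, 0.028] [0.652, -0.319, 0.026] [0.653, -0.317, 0.02] [0.655, -0.328, 0.032] [0.678, -0.36, 0.015] [0.68, -0.377, 0.018] [0.681, -0.365, 0.018] [0.682, -0.362, 0.017] [0.683, -0.369, 0.015] [0.684, -0.382, 0.016] [0.684, -0.362, 0.019] [0.685, -0.377, 0.017] [0.685, -0.343, 0.018] [0.686, -0.349, 0.014] [0.687, -0.353, 0.018] [0.688, -0.357, 0.016] [0.689, -0.371, 0.016] [0.689, -0.329, 0.014] 65.70646984690485 327.8835294339609 236.3788996578104 [[0.001, -1.0, -0.0, -0.076], [-0.97, -0.001, 0.242, 0.405], [-0.242, -0.0, -0.97, 0.497], [0.0, 0.0, 0.0, 1.0]]
[ 1.17232183 -0.11930908 -0.30339471]
```

View pics/w1.png

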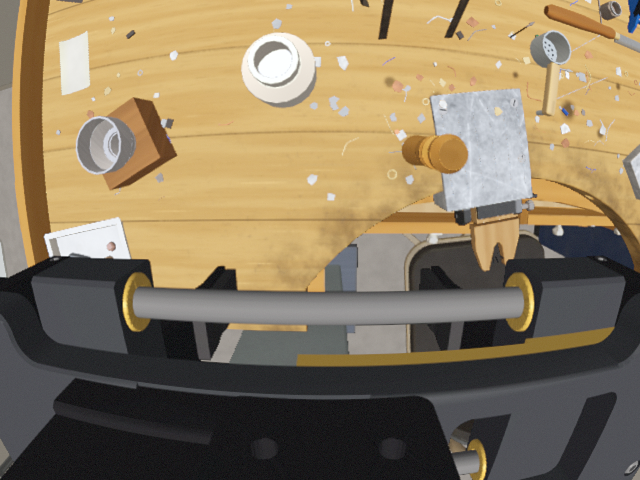

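The wrist view shows the funnel rim at about (105,145), the jar mouth at (275,62), the clamp at (445,153), and the sieve cup at (549,49) with its handle down to (550,112). I'll fit these from the fisheye depth.

```bash
cat >> h.py <<'E'
def fcloud(c):
    h,w=c["depth"].shape; f=h/2/np.tan(np.radians(float(c["fov_y"]))/2)
    v,u=np.mgrid[:h,:w]; a=u-c["cx"]; b=v-c["cy"]; r=np.hypot(a,b)+1e-9; t=r/f
    d=c["depth"]; k=np.tan(np.minimum(t,1.5))/r*d
    P=np.stack([a*k,b*k,d],-1); V=np.asarray(c["view"]); W=(P-V[:3,3])@V[:3,:3]; W[d==0]=np.nan
    return W
def fit(P,nm,R):
    from scipy.optimize import least_squares
    s=least_squares(lambda s:np.hypot(P[:,0]-s[0],P[:,1]-s[1])-s[2],[*np.median(P[:,:2],0),R],loss="soft_l1",f_scale=.001).x
    print(nm,s.round(4),len(P),"meanz",P[:,2].mean().round(4)); return s
def sel(w,x,y,R,z0,z1): return w[(np.hypot(w[...,0]-x,w[...,1]-y)<R)&(w[...,2]>z0)&(w[...,2]<z1)]
def sieve(w,x=.637,y=-.326):
    s=fit(sel(w,x,y,.03,.02,.04),"cup",.02)
    P=sel(w,x-.055,y+.004,.035,.026,.04); P=P[P[:,0]<s[0]-.027]
    k=np.polyfit(P[:,0],P[:,1],1); print("handle n",len(P),"slope",k[0],"y@-50",np.polyval(k,s[0]-.05),"y@0",np.polyval(k,s[0]),"ztop",np.percentile(P[:,2],[50,90]),"xmin",P[:,0].min())
E
python3 - <<'E'
from h import *
w=fcloud(dict(np.load("w1.npz")))
fit(sel(w,.523,.133,.04,.08,.095),"funrim",.026)
fit(sel(w,.585,-.031,.04,.075,.086),"jarlip",.019)
fit(sel(w,.51,-.17,.03,.1,.13),"clamp",.016)
sieve(w)
st=sel(w,.67,-.16,.08,.02,.1); print(len(st),st.min(0),st.max(0))
t=cloud(dict(np.load("top0.npz"))); st=sel(t,.67,-.16,.08,.02,.1); print(len(st),st.min(0),st.max(0))
E
```

```text
funrim [0.5241 0.1335 0.0257] 683 meanz 0.0846
jarlip [ 0.5858 -0.0305  0.0185] 945 meanz 0.0791
clamp [ 0.5093 -0.1657  0.0104] 1251 meanz 0.1146
cup [ 0.636  -0.3238  0.0191] 506 meanz 0.0268
handle n 464 slope -0.1462333284464735 y@-50 -0.3149405509262048 y@0 -0.3222522173485285 ztop [0.03078095 0.03198873] xmin 0.5580226739513787
569 [ 0.63333458 -0.20705103  0.02002394] [ 0.65688371 -0.10447898  0.06370017]
354 [ 0.63361123 -0.20761966  0.02054005] [ 0.69097528 -0.10571838  0.07789793]
```

```bash
python3 -m pendant '[{"jaw":1,"linear":[1.3,-3.5,0],"twist":0},{"jaw":1,"linear":[1.3,-3.5,0],"twist":0},{"jaw":1,"linear":[1.3,-3.5,0],"twist":0},{"jaw":1,"linear":[1.3,-3.5,0],"twist":0},{"jaw":1,"linear":[1.3,-3.5,0],"twist":0},{"jaw":1,"linear":[1.3,-3.5,0],"twist":0},{"jaw":1,"linear":[0,0,2],"twist":0},{"jaw":1,"linear":[0,0,2],"twist":0},{"jaw":1,"linear":[0,0,2],"twist":0},{"jaw":1,"linear":[0,0,0],"twist":0},{"jaw":1,"linear":[0,0,0],"twist":0}]'
python3 - <<'E'
from h import *
c=cams.camera("wrist"); w=fcloud(c)
P=sel(w,.524,.1335,.04,.08,.095); fit(P,"funrim",.026)
fit(sel(w,.585,-.031,.04,.075,.086),"jarlip",.019)
cv2.imwrite("pics/w2.png",c["color"])
E
```

```text
time: 2.82
position: [0.5234, 0.1318, 0.1787]
tool_rot: [1.0, -0.001, -0.002, 0.0]
ft_force: [-0.6, 1.0, 0.2]
grip_width: 0.0872
grip_force: 0.0
funrim [0.5246 0.1345 0.0256] 1074 meanz 0.0853
jarlip [ 0.5865 -0.0284  0.0186] 1107 meanz 0.0787
```

View pics/w2.png

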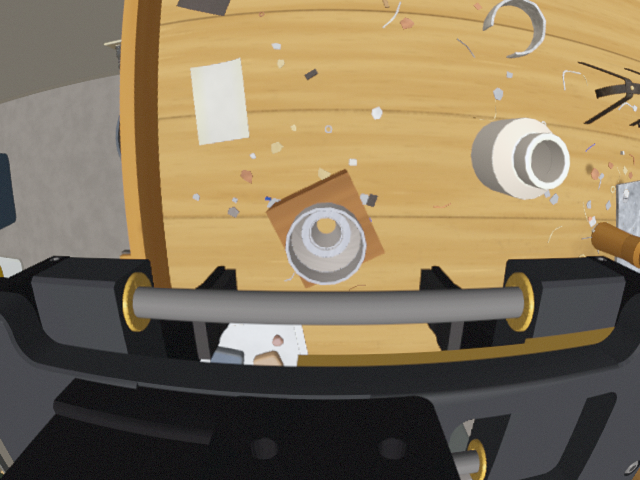

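The funnel rim, centred at (326,245), sits midway between the fingers at 215 and 440. I'll correct by 2 mm, descend and grip.

```bash
python3 -m pendant '[{"jaw":1,"linear":[0.1,-0.22,2.5],"twist":0},{"jaw":1,"linear":[0,0,2.5],"twist":0},{"jaw":1,"linear":[0,0,2.5],"twist":0},{"jaw":1,"linear":[0,0,2],"twist":0},{"jaw":1,"linear":[0,0,1],"twist":0},{"jaw":1,"linear":[0,0,0],"twist":0},{"jaw":1,"linear":[0,0,0],"twist":0}]' 25
python3 -m pendant '[{"jaw":0.5,"linear":[0,0,0],"twist":0},{"jaw":0.5,"linear":[0,0,0],"twist":0},{"jaw":0.5,"linear":[0,0,0],"twist":0},{"jaw":0.5,"linear":[0,0,0],"twist":0},{"jaw":0.5,"linear":[0,0,0],"twist":0},{"jaw":0.5,"linear":[0,0,0],"twist":0},{"jaw":0.5,"linear":[0,0,0],"twist":0},{"jaw":0.5,"linear":[0,0,0],"twist":0}]' 25
```

```text
time: 3.45
position: [0.5257, 0.1353, 0.0754]
tool_rot: [1.0, -0.0, 0.001, -0.0]
ft_force: [-0.5, -0.2, -0.5]
grip_width: 0.0872
grip_force: 0.0
time: 4.12
position: [0.5249, 0.1356, 0.0749]
tool_rot: [1.0, 0.0, 0.0, 0.0]
ft_force: [-0.1, -0.4, 4.6]
grip_width: 0.0536
grip_force: 25.0
```

```bash
python3 -m pendant '[{"jaw":0.5,"linear":[0,0,-1],"twist":0},{"jaw":0.5,"linear":[0,0,-2],"twist":0},{"jaw":0.5,"linear":[0,0,-3],"twist":0},{"jaw":0.5,"linear":[0,0,-3],"twist":0},{"jaw":0.5,"linear":[0,0,0],"twist":0},{"jaw":0.5,"linear":[1.2,3.3,0],"twist":0},{"jaw":0.5,"linear":[1.2,3.3,0],"twist":0},{"jaw":0.5,"linear":[1.2,3.3,0],"twist":0},{"jaw":0.5,"linear":[1.2,3.3,0],"twist":0},{"jaw":0.5,"linear":[1.2,3.3,0],"twist":0},{"jaw":0.5,"linear":[0,0,0],"twist":0},{"jaw":0.5,"linear":[0,0,0],"twist":0}]'
python3 - <<'E'
from h import *
c=cams.camera("wrist"); w=fcloud(c)
P=sel(w,.586,-.03,.04,.165,.19); fit(P,"funrim",.026)
fit(sel(w,.586,-.030,.035,.075,.086),"jarlip",.019)
t=cams.camera("top"); wt=cloud(t); fit(sel(wt,.586,-.03,.04,.165,.19),"top funrim",.026)
s=cams.camera("side"); cv2.imwrite("pics/s2.png",np.hstack([cv2.resize(s["color"][140:270,230:380],None,fx=2.6,fy=2.6,interpolation=2),cv2.resize(c["color"][130:400,150:490],(400,338))]))
E
```

```text
time: 5.12
position: [0.5851, -0.0312, 0.1642]
tool_rot: [1.0, -0.002, -0.0, -0.0]
ft_force: [0.8, 0.3, -1.2]
grip_width: 0.0541
grip_force: 25.0
funrim [ 0.5851 -0.0301  0.026 ] 3156 meanz 0.1731
jarlip [ 0.5878 -0.0299  0.0181] 979 meanz 0.079
top funrim [0.8537 0.1583 0.356 ] 4 meanz 0.1726
```

View pics/s2.png

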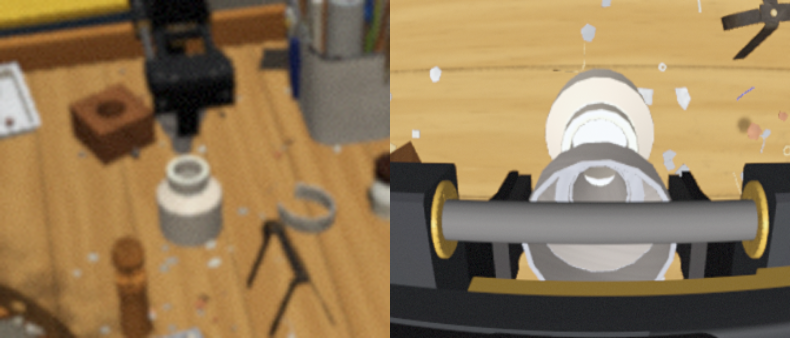

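The funnel is held upright (rim at about (600,210) in the right-hand view), with the jar directly below it. I'll nudge x and lower.

```bash
python3 -m pendant '[{"jaw":0.5,"linear":[0.15,0,1],"twist":0},{"jaw":0.5,"linear":[0,0,1],"twist":0},{"jaw":0.5,"linear":[0,0,1],"twist":0},{"jaw":0.5,"linear":[0,0,1],"twist":0},{"jaw":0.5,"linear":[0,0,0.6],"twist":0},{"jaw":0.5,"linear":[0,0,0.4],"twist":0},{"jaw":0.5,"linear":[0,0,0],"twist":0},{"jaw":0.5,"linear":[0,0,0],"twist":0}]'
python3 -m pendant '[{"jaw":0.5,"linear":[0,0,0.2],"twist":0},{"jaw":0.5,"linear":[0,0,0.2],"twist":0},{"jaw":0.5,"linear":[0,0,0],"twist":0},{"jaw":0.5,"linear":[0,0,0],"twist":0}]'
```

```text
time: 5.93
position: [0.5861, -0.0293, 0.1142]
tool_rot: [1.0, 0.0, -0.0, -0.0]
ft_force: [0.4, -0.1, -1.0]
grip_width: 0.0543
grip_force: 25.0
time: 6.27
position: [0.5863, -0.0293, 0.1107]
tool_rot: [1.0, 0.0, 0.0, 0.0]
ft_force: [0.3, 0.1, -1.3]
grip_width: 0.0537
grip_force: 25.0
```

```bash
python3 -m pendant '[{"jaw":0.5,"linear":[0,0,0.1],"twist":0},{"jaw":0.5,"linear":[0,0,0.05],"twist":0},{"jaw":0.5,"linear":[0,0,0],"twist":0},{"jaw":0.5,"linear":[0,0,0],"twist":0}]'
python3 - <<'E'
from h import *
c=cams.camera("wrist"); w=fcloud(c)
fit(sel(w,.586,-.03,.04,.112,.14),"funrim",.026)
E
```

```text
time: 6.6
position: [0.5865, -0.0293, 0.1099]
tool_rot: [1.0, 0.0, 0.0, 0.0]
ft_force: [-1.5, 0.7, 5.2]
grip_width: 0.054
grip_force: 25.0
funrim [ 0.5864 -0.0284  0.026 ] 3076 meanz 0.1203
```

Contact has registered (about 6 N), so the flange is on the lip. I'll open, back off upward and check.

```bash
python3 -m pendant '[{"jaw":0.75,"linear":[0,0,0],"twist":0},{"jaw":1,"linear":[0,0,0],"twist":0},{"jaw":1,"linear":[0,0,0],"twist":0},{"jaw":1,"linear":[0,0,0],"twist":0},{"jaw":1,"linear":[0,0,0],"twist":0},{"jaw":1,"linear":[0,0,-1],"twist":0},{"jaw":1,"linear":[0,0,-2],"twist":0},{"jaw":1,"linear":[0,0,-3],"twist":0},{"jaw":1,"linear":[0,0,-4],"twist":0},{"jaw":1,"linear":[0,0,-2],"twist":0},{"jaw":1,"linear":[0,0,0],"twist":0},{"jaw":1,"linear":[0,0,0],"twist":0}]'
python3 - <<'E'
from h import *
c=cams.camera("wrist"); w=fcloud(c)
P=sel(w,.586,-.03,.04,.115,.14); fit(P,"funrim",.026)
def tilt(P):
    s=np.percentile(P[:,2],50); Q=P[P[:,2]>s]; A=np.c_[Q[:,:2]-[.586,-.029],np.ones(len(Q))]; print("plane",np.linalg.lstsq(A,Q[:,2],rcond=None)[0], P[:,2].max())
tilt(P)
P=sel(cloud(cams.camera("top")),.586,-.03,.04,.115,.14); fit(P,"top",.026)
s=cams.camera("side"); ws=cloud(s);P=sel(ws,.586,-.03,.04,.112,.14); fit(P,"side",.026); fit(sel(ws,.586,-.03,.04,.01,.045),"jarbody",.034)
cv2.imwrite("pics/s3.png",np.hstack([cv2.resize(s["color"][140:270,230:380],None,fx=2.6,fy=2.6,interpolation=2),cv2.resize(c["color"][130:400,150:490],(400,338))]))
sieve(w)
E
```

```text
time: 7.65
position: [0.587, -0.0294, 0.2311]
tool_rot: [1.0, 0.0, 0.002, 0.0]
ft_force: [0.2, 0.6, -0.4]
grip_width: 0.0871
grip_force: 0.0
funrim [ 0.586  -0.0283  0.0256] 892 meanz 0.1203
plane [-0.00028612  0.00062338  0.12183198] 0.12387925353578641
top [ 0.5835 -0.0289  0.0256] 52 meanz 0.1209
side [ 0.5852 -0.0306  0.0258] 134 meanz 0.1178
jarbody [ 0.5866 -0.0309  0.0336] 241 meanz 0.0275
cup [ 0.6363 -0.3236  0.0191] 538 meanz 0.0264
handle n 418 slope -0.14929831625465112 y@-50 -0.3144384257491917 y@0 -0.32190334156192424 ztop [0.03072272 0.03207375] xmin 0.5583350179606144
```

View pics/s3.png

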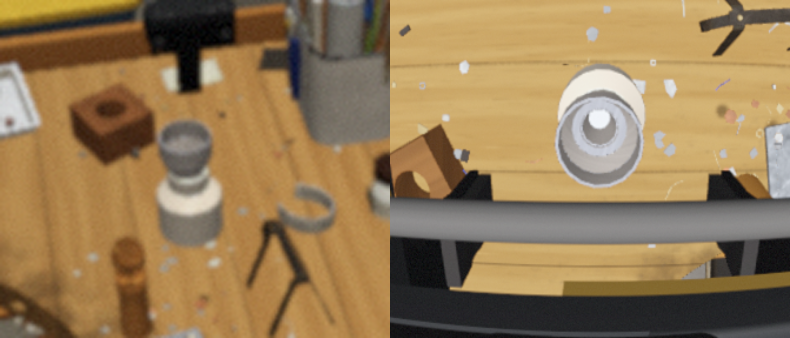

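The funnel is seated: its rim is level at z = 0.122 m, on axis with the jar, which stands upright. Next I'll move over the sieve.

```bash
python3 -m pendant '[{"jaw":1,"linear":[0,3.6,0],"twist":0},{"jaw":1,"linear":[0,3.6,0],"twist":0},{"jaw":1,"linear":[0,3.6,0],"twist":0},{"jaw":1,"linear":[0,3.6,0],"twist":0},{"jaw":1,"linear":[0,3.6,0],"twist":0},{"jaw":0.8,"linear":[0,3.6,0],"twist":0},{"jaw":0.6,"linear":[0,3.6,0],"twist":0},{"jaw":0.5,"linear":[0,3.5,0],"twist":4.0},{"jaw":0.5,"linear":[0,0,3],"twist":4.0},{"jaw":0.5,"linear":[0,0,3],"twist":0},{"jaw":0.5,"linear":[0,0,3],"twist":0},{"jaw":0.5,"linear":[0,0,0],"twist":0}]'
python3 -m pendant '[{"jaw":0.5,"linear":[0,0,0],"twist":0},{"jaw":0.5,"linear":[0,0,0],"twist":0}]'
python3 - <<'E'
from h import *
c=cams.camera("wrist"); w=fcloud(c); sieve(w)
for z0,z1 in((.022,.04),(.026,.04)):
    P=sel(w,.58,-.318,.04,z0,z1)
    for x in np.arange(.56,.615,.01):
        q=P[abs(P[:,0]-x)<.003]; print(x.round(3),len(q),np.percentile(q[:,1],[2,98]).round(4) if len(q) else 0)
P=sel(w,.58,-.29,.02,-.01,.02); print("ground z near +y finger",np.percentile(P[:,2],[50,95]) if len(P) else 0)
P=sel(w,.588,-.34,.012,-.01,.02); print("ground z near -y finger",np.percentile(P[:,2],[50,95]) if len(P) else 0)
cv2.imwrite("pics/w4.png",c["color"])
E
```

```text
time: 8.8
position: [0.5812, -0.3132, 0.1304]
tool_rot: [0.997, -0.07, -0.007, -0.005]
ft_force: [-1.8, 0.4, -1.2]
grip_width: 0.0486
grip_force: 0.0
time: 8.97
position: [0.5867, -0.3164, 0.1393]
tool_rot: [0.998, -0.07, 0.0, 0.0]
ft_force: [0.2, 0.1, 0.8]
grip_width: 0.0446
grip_force: 0.0
cup [ 0.6363 -0.3245  0.0192] 910 meanz 0.0291
handle n 1122 slope -0.15148666698463054 y@-50 -0.31710343589159895 y@0 -0.32467776924083047 ztop [0.03116925 0.03210411] xmin 0.5585545308074026
0.56 68 [-0.3191 -0.3076]
0.57 132 [-0.3203 -0.309 ]
0.58 132 [-0.3216 -0.3105]
0.59 139 [-0.3236 -0.312 ]
0.6 144 [-0.325  -0.3136]
0.61 145 [-0.3264 -0.315 ]
0.56 68 [-0.3191 -0.3076]
0.57 132 [-0.3203 -0.309 ]
0.58 132 [-0.3216 -0.3105]
0.59 139 [-0.3236 -0.312 ]
0.6 144 [-0.325  -0.3136]
0.61 145 [-0.3264 -0.315 ]
ground z near +y finger [0.00015991 0.00697566]
ground z near -y finger [-0.00039218  0.00078801]
```

View pics/w4.png

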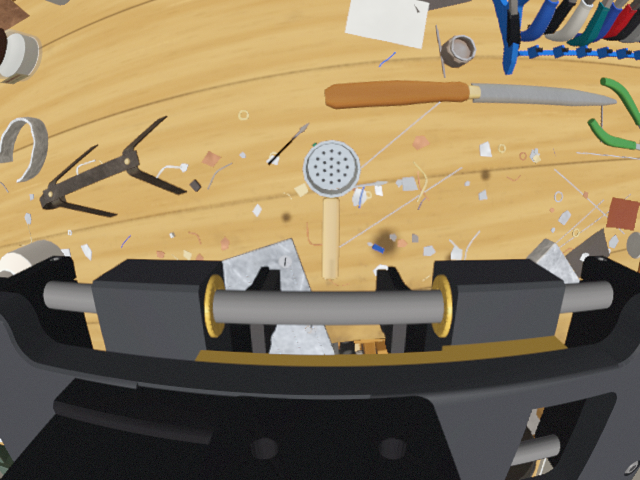

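The sieve lies straight ahead of the fingers (cup at (331,167), handle down to (330,278)), with the steel plate under its end. I'll fine-align and descend.

```bash
python3 -m pendant '[{"jaw":0.4,"linear":[0.03,0.08,3],"twist":0.6},{"jaw":0.4,"linear":[0,0,3],"twist":0},{"jaw":0.4,"linear":[0,0,2.5],"twist":0},{"jaw":0.4,"linear":[0,0,1.5],"twist":0},{"jaw":0.4,"linear":[0,0,1],"twist":0},{"jaw":0.4,"linear":[0,0,0],"twist":0},{"jaw":0.4,"linear":[0,0,0],"twist":0},{"jaw":0.4,"linear":[0,0,0],"twist":0}]' 40
```

```text
time: 9.68
position: [0.5879, -0.318, 0.0311]
tool_rot: [0.997, -0.075, 0.002, 0.001]
ft_force: [1.2, -0.7, -0.1]
grip_width: 0.0349
grip_force: 0.0
```

```bash
python3 -m pendant '[{"jaw":0.4,"linear":[0,0,0.5],"twist":0},{"jaw":0.4,"linear":[0,0,0],"twist":0},{"jaw":0.05,"linear":[0,0,0],"twist":0},{"jaw":0.05,"linear":[0,0,0],"twist":0},{"jaw":0.05,"linear":[0,0,0],"twist":0},{"jaw":0.05,"linear":[0,0,0],"twist":0},{"jaw":0.05,"linear":[0,0,0],"twist":0},{"jaw":0.05,"linear":[0,0,0],"twist":0},{"jaw":0.05,"linear":[0,0,0],"twist":0},{"jaw":0.05,"linear":[0,0,0],"twist":0}]' 40
```

```text
time: 10.52
position: [0.5865, -0.3172, 0.0241]
tool_rot: [0.997, -0.075, 0.0, 0.0]
ft_force: [-0.7, -1.1, 0.3]
grip_width: 0.0116
grip_force: 40.0
```

```bash
python3 -m pendant '[{"jaw":0.05,"linear":[0,0,-0.5],"twist":0},{"jaw":0.05,"linear":[0,0,-1.5],"twist":0},{"jaw":0.05,"linear":[0,0,-3],"twist":0},{"jaw":0.05,"linear":[0,0,-3],"twist":0},{"jaw":0.05,"linear":[0,0,-3],"twist":0},{"jaw":0.05,"linear":[0,0,-3],"twist":0},{"jaw":0.05,"linear":[0,0,-3],"twist":0},{"jaw":0.05,"linear":[0,0,-2],"twist":0},{"jaw":0.05,"linear":[0,0,-1],"twist":0},{"jaw":0.05,"linear":[0,0,0],"twist":0},{"jaw":0.05,"linear":[0,0,0],"twist":0},{"jaw":0.05,"linear":[0,0,0],"twist":0}]'
cat >> h.py <<'E'
def held():
    o=robot.get_obs(); p=o["position"]; w=fcloud(cams.camera("wrist")); q=o["tool_rot"]; a=2*np.arctan2(q[1],q[0]); x=np.array([np.cos(a),np.sin(a)])
    z=p[2]-.0241; e=p[:2]+.05*x
    P=sel(w,*e,.032,z+.022,z+.04); P=P[((P[:,:2]-p[:2])@x)>.027]
    s=fit(P,"cup",.02)
    Q=P[(P[:,2]>np.percentile(P[:,2],99)-.004)&(abs(np.hypot(P[:,0]-s[0],P[:,1]-s[1])-.019)<.003)]
    print("pos",p.round(4),"z",z,"rim plane",np.linalg.lstsq(np.c_[Q[:,:2]-s[:2],np.ones(len(Q))],Q[:,2],rcond=None)[0].round(4),len(Q),"zmax",P[:,2].max(),"yaw",np.degrees(a), "cup rel tool",((s[:2]-p[:2])@x).round(4),((s[:2]-p[:2])@np.array([x[1],-x[0]])).round(4))
    H=sel(w,*(p[:2]+.0*x),.033,z+.02,z+.04); d=(H[:,:2]-p[:2])@x; m=abs(H[:,2]-np.median(H[:,2]))<.006
    print("handle top z vs x",len(H),np.polyfit(d[m],H[m,2],1) if m.sum()>9 else 0)
    return s
E
python3 -c "
from h import *
held()
w=fcloud(cams.camera('wrist'));fit(sel(w,.586,-.03,.04,.115,.14),'funrim',.026)"
```

```text
time: 11.52
position: [0.5854, -0.3163, 0.2223]
tool_rot: [0.997, -0.075, -0.002, -0.001]
ft_force: [0.6, -0.9, -1.8]
grip_width: 0.0116
grip_force: 40.0
cup [ 0.6362 -0.3228  0.0187] 2580 meanz 0.2269
pos [ 0.5854 -0.3163  0.2223] z 0.19821762878068844 rim plane [-0.0037 -0.0063  0.2277] 1865 zmax 0.23183396817676363 yaw -8.591410124063167 cup rel tool 0.0512 -0.0011
handle top z vs x 3066 [-0.00943118  0.2291133 ]
funrim [ 0.5854 -0.0295  0.0261] 159 meanz 0.1194
```

```bash
python3 -m pendant '[{"jaw":0.05,"linear":[-0.46,-1.42,0],"twist":0},{"jaw":0.05,"linear":[-0.93,-2.84,0],"twist":0},{"jaw":0.05,"linear":[-0.93,-2.84,0],"twist":0},{"jaw":0.05,"linear":[-0.93,-2.84,0],"twist":0},{"jaw":0.05,"linear":[-0.93,-2.84,0],"twist":0},{"jaw":0.05,"linear":[-0.93,-2.84,0],"twist":0},{"jaw":0.05,"linear":[-0.93,-2.84,0],"twist":0},{"jaw":0.05,"linear":[-0.93,-2.84,0],"twist":0},{"jaw":0.05,"linear":[-0.93,-2.84,0],"twist":0},{"jaw":0.05,"linear":[-0.93,-2.84,0],"twist":0},{"jaw":0.05,"linear":[-0.46,-1.42,0],"twist":0},{"jaw":0.05,"linear":[0,0,0],"twist":0}]'
python3 -m pendant '[{"jaw":0.05,"linear":[0,0,0],"twist":0},{"jaw":0.05,"linear":[0,0,0],"twist":0},{"jaw":0.05,"linear":[0,0,0],"twist":0}]'
python3 - <<'E'
from h import *
held()
for n in("top","side"):
    w=cloud(cams.camera(n)); fit(sel(w,.586,-.03,.045,.112,.14),n+" funrim",.026); fit(sel(w,.586,-.03,.03,.2,.24),n+" cup",.019)
E
```

```text
time: 12.62
position: [0.5344, -0.018, 0.2232]
tool_rot: [0.997, -0.073, -0.002, -0.001]
ft_force: [-0.2, 0.7, -0.6]
grip_width: 0.0116
grip_force: 40.0
time: 12.87
position: [0.5373, -0.0232, 0.2239]
tool_rot: [0.997, -0.075, -0.0, 0.0]
ft_force: [-0.2, -0.5, -0.4]
grip_width: 0.0114
grip_force: 40.0
cup [ 0.588  -0.0297  0.0187] 2600 meanz 0.2286
pos [ 0.5373 -0.0232  0.2239] z 0.19975249486110783 rim plane [-0.0024 -0.008   0.2294] 1846 zmax 0.23280531047210168 yaw -8.64417702126146 cup rel tool 0.0511 -0.0011
handle top z vs x 3050 [-0.00601796  0.23070509]
top funrim [ 0.5833 -0.0288  0.0258] 28 meanz 0.1204
top cup [  6.234  -41.4274  41.7608] 6 meanz 0.2117
side funrim [ 0.5857 -0.0306  0.0259] 137 meanz 0.1175
side cup [ 0.5883 -0.0321  0.0189] 269 meanz 0.2168
```

The wrist and side cameras agree: the cup needs about -2.3 mm in x and +1.2 mm in y, then lowering.

```bash
python3 -m pendant '[{"jaw":0.05,"linear":[-0.24,-0.09,1],"twist":0},{"jaw":0.05,"linear":[0,0,1.2],"twist":0},{"jaw":0.05,"linear":[0,0,1.2],"twist":0},{"jaw":0.05,"linear":[0,0,1.2],"twist":0},{"jaw":0.05,"linear":[0,0,1],"twist":0},{"jaw":0.05,"linear":[0,0,0.6],"twist":0},{"jaw":0.05,"linear":[0,0,0],"twist":0},{"jaw":0.05,"linear":[0,0,0],"twist":0},{"jaw":0.05,"linear":[0,0,0],"twist":0},{"jaw":0.05,"linear":[0,0,0],"twist":0}]'
python3 - <<'E'
from h import *
held()
s=cams.camera("side"); w=cloud(s); fit(sel(w,.586,-.03,.045,.112,.13),"side funrim",.026); fit(sel(w,.586,-.03,.03,.138,.18),"side cup",.019)
c=cams.camera("wrist")
cv2.imwrite("pics/s5.png",np.hstack([cv2.resize(s["color"][140:270,230:380],None,fx=2.6,fy=2.6,interpolation=2),cv2.resize(c["color"][100:370,150:490],(400,338))]))
E
```

```text
time: 13.85
position: [0.5354, -0.0213, 0.1627]
tool_rot: [0.997, -0.075, 0.001, 0.0]
ft_force: [-1.4, 0.5, -1.3]
grip_width: 0.0115
grip_force: 40.0
cup [ 0.5861 -0.0279  0.0187] 2599 meanz 0.1675
pos [ 0.5354 -0.0213  0.1627] z 0.13864876451695143 rim plane [-0.0005 -0.0061  0.1684] 1849 zmax 0.1720343720058795 yaw -8.590619677758704 cup rel tool 0.0511 -0.0011
handle top z vs x 3070 [-0.00534475  0.16959637]
side funrim [ 0.5857 -0.0306  0.0257] 100 meanz 0.1174
side cup [ 0.5862 -0.0299  0.0189] 245 meanz 0.1557
```

View pics/s5.png

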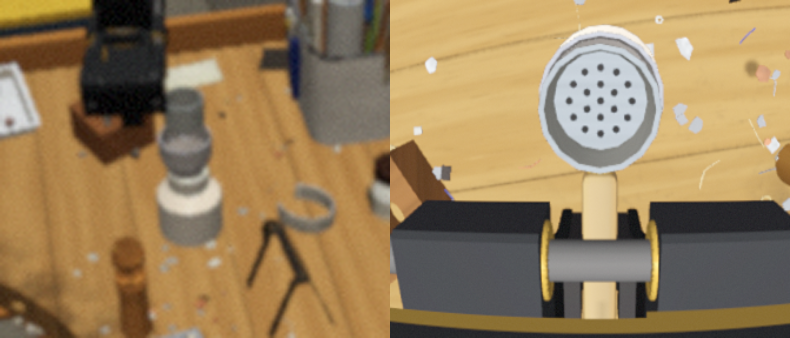

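The cup is level and centred over the funnel to within about 1 mm, and the gap is about 16.5 mm. One last trim of 1.2 mm, then I'll hand in.

```bash
python3 -m pendant '[{"jaw":0.05,"linear":[0,0.05,0.12],"twist":0},{"jaw":0.05,"linear":[0,0,0],"twist":0},{"jaw":0.05,"linear":[0,0,0],"twist":0},{"jaw":0.05,"linear":[0,0,0],"twist":0},{"jaw":0.05,"linear":[0,0,0],"twist":0},{"jaw":0.05,"linear":[0,0,0],"twist":0}]'
python3 -c "
from h import *
held(); print(robot.hand_in())"
```

```text
time: 14.5
position: [0.5348, -0.0217, 0.1608]
tool_rot: [0.997, -0.075, 0.0, 0.0]
ft_force: [-0.7, 0.5, -0.8]
grip_width: 0.0115
grip_force: 40.0
cup [ 0.5855 -0.0282  0.0187] 2592 meanz 0.1656
pos [ 0.5348 -0.0217  0.1608] z 0.13674466369328095 rim plane [-0.0031 -0.0061  0.1665] 1828 zmax 0.17001556823537575 yaw -8.590152669108228 cup rel tool 0.0511 -0.0011
handle top z vs x 3069 [-0.00544628  0.16768604]
the job is handed in; nothing more can be done
None
```

The job is handed in at about 14.5 s (no verdict was returned): the funnel is seated in the jar and released, and the sieve is held level, centred to about 1 mm by my camera fits, and about 15 mm above the funnel's mouth.

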